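Build the checkout display of tins and packets

TASK

Build the display by the till. On the round wooden stand stack the three tins, the widest at the bottom, the middle one on it and the narrowest on top; on the oblong wooden stand lay the large packet, its long side along the stand's long side, and the small packet on top of it the same way. Centre each thing neatly on what is under it, all upright, and leave the honey jar and the coin dish where they are.

Things in the scene. Friction and masses are not known exactly. Their poses are not given: they have to be found in the camera images.
- tin_large_mid (a point): Upright large food tin, a plain steel cylinder with a white paper band, diameter 64 mm, height 45 mm. The point is its centre, half-way up (22.5 mm above its underside); z is up along its axis. Starts on the counter.
- tin_medium_mid (a point): Upright middle-sized food tin, a plain steel cylinder with a white paper band, diameter 54 mm, height 45 mm. The point is its centre, half-way up (22.5 mm above its underside); z is up along its axis. Starts on the counter.
- tin_small_mid (a point): Upright small food tin, a plain steel cylinder with a white paper band, diameter 42 mm, height 40 mm. The point is its centre, half-way up (20 mm above its underside); z is up along its axis. Starts on the counter.
- carton_large_mid (a point): Large closed packet of brown cardboard, lying flat: 100 mm long (its x axis), 60 mm wide (its y axis), 40 mm high (z, up). The point is its centre, half-way up (20 mm above its underside). Starts on the counter at any yaw; its two ends are alike. Stiff, will not crush.
- carton_small_mid (a point): Small closed packet of brown cardboard, lying flat: 70 mm long (its x axis), 44 mm wide (its y axis), 36 mm high (z, up). The point is its centre, half-way up (18 mm above its underside). Starts on the counter at any yaw; its two ends are alike. Stiff, will not crush.
- stand_round: Round display stand: a light-wood disc, diameter 100 mm, 15 mm thick, fixed to the counter. The origin is the centre of its underside, on the counter (height 0); its flat top is 15 mm above. z is up.
- stand_oblong: Oblong display stand: a light-wood board 120 mm long (its x axis), 80 mm wide (its y axis), 15 mm thick, fixed to the counter at an angle that varies. The origin is the centre of its underside, on the counter (height 0); its flat top is 15 mm above. z is up.
- jar_mid (a point): Honey jar: upright closed amber glass jar with a brass-coloured lid and a paper label, diameter 54 mm, height 65 mm, loose on the counter. The point is its centre, half-way up. To be left alone.
- dish_mid (a point): Coin dish: shallow round white china dish with three coins, diameter 88 mm, height 16 mm, loose on the counter. The point is its centre, 8 mm up. To be left alone.
Not all that is in view belongs to the job. What is shaped like the part that bears tin_large_mid but green or pink is not meant.

How it is judged:
At the end, for the whole second after the job is handed in: Tins large, middle, small on the round stand and packets large, small on the oblong one, each seated (6 mm) and centred on what is below: within 12 mm on a stand, 10 mm on a tin or packet; packets within 0.2 rad of the stand's long side; all within 0.1 rad of upright, at rest (horizontal distance between tin_large_mid and stand_round below 0.012 m and z of tin_large_mid in the frame of stand_round between 0.0315 and 0.0435 m and angle between each of tin_large_mid, tin_medium_mid, tin_small_mid, carton_large_mid, carton_small_mid's own z axis and vertical below 0.1 rad and horizontal distance between tin_medium_mid and tin_large_mid below 0.01 m and z of tin_medium_mid in the frame of tin_large_mid between 0.039 and 0.051 m and horizontal distance between tin_small_mid and tin_medium_mid below 0.01 m and z of tin_small_mid in the frame of tin_medium_mid between 0.0365 and 0.0485 m and horizontal distance between carton_large_mid and stand_oblong below 0.012 m and z of carton_large_mid in the frame of stand_oblong between 0.029 and 0.041 m and horizontal distance between carton_small_mid and carton_large_mid below 0.01 m and z of carton_small_mid in the frame of carton_large_mid between 0.032 and 0.044 m and angle between the x axis of each of carton_large_mid, carton_small_mid and the x axis of stand_oblong, either way round below 0.2 rad and linear speed of each of tin_large, tin_medium, tin_small, carton_large, carton_small below 0.02 m/s); the robot touches nothing.
It fails at once if the honey jar is shifted more than 30 mm or tipped (distance of jar_mid from where it was at the start of the episode above 0.03 m or angle between jar_mid's own z axis and vertical above 0.5 rad).
It fails at once if the coin dish is shifted more than 30 mm or tipped (distance of dish_mid from where it was at the start of the episode above 0.03 m or angle between dish_mid's own z axis and vertical above 0.5 rad).
It also fails if it takes over 136 s, if anything falls off the work surface, if the arm or the gripper's body presses on something with over 40 N, if the wrist force passes 120 N, or if a joint passes its speed limit or range.

ROBOT

A 6-joint arm with a two-finger parallel gripper is mounted at the origin on the work surface. World frame = base frame: x ahead of the robot, y to its left, z up, the work surface at z = 0. Lengths are in m, angles in rad, forces in N, time in s.
With the tool pointing down it reaches from about 0.3 to 0.875 m from the base axis. Payload 6.4 kg.
Tool frame: the origin (TCP) lies at the very end of the fingers, on their centre line; the grasp point (between the pads) lies ctrl.grip_point_offset behind it (ctrl.grip_point_offset is the distance from the TCP to the grasp point, in m); z points along the fingers, x is the direction in which the jaws open and shut, and the axes are right-handed (so a half turn about z gives the same grasp; the last joint's range is limited). The gripper opens to 85 mm and grips with 20 to 120 N. Pads are 22 mm wide; open, the fingers measure 114 mm over their backs; the gripper's body (76 mm by 85 mm) begins 54 mm behind the grasp point. The pads swing forward as they close: fully open they stand 13 mm farther back than shut.
Start: joints at [1.084, 0.181, 1.607, -0, 1.354, -0.206], TCP at [0.159, 0.552, 0.231] pointing down, gripper open.
Joint ranges: [-2.99, 2.99], [-0.89, 2.07], [0.3, 2.58], [-1.14, 4.28], [0, 2.63], [-3.12, 3.12]. Speed limits (rad/s): [2.57, 2.57, 3.01, 3.14, 3.14, 3.14].

INTERFACE

Orientations are given as a unit quaternion [w, x, y, z].
In Python, from bench import get_obs, viewer, workorder, ctrl gives the robot as it stands. The module is installed in compiled form; this text tells all that it offers.
- The arm moves only by the tool move_arm, never from a script. Its argument "increments" is a list of rows, each an object of numbers: "tx", "ty", "tz": the shift along the tool's x, y, z in m; "turn": the turn about the tool's z in degrees. A call has 1 to 20 rows; each row is the pose to reach, as a shift and turn from the pose commanded when the call began, along the tool's axes at that moment; what a row does not reach only later rows make up. A row lasts 1/12 s, in which the tool goes at most 41.7 mm and 7.16 degrees, less where a joint would pass 70% of its speed; a pose out of reach is approached as far as the arm can. A call with a gripper value outside its range is refused whole. "gripper" is the opening, from 0 (shut) to 1 (fully open), set as the call begins (left out, the last holds). The fingers move at their own pace and stop on an object; the grip force is fixed at half the most. Time passes only in rows, so rows that repeat a pose let the fingers close. It gives the time, the measured TCP pose, the force and the opening at its end, in the units of the state.
- get_obs(): the state, without advancing time (a new reading comes with each control period).
- viewer.camera(name): name is "side" or "top"; returns (picture, depth): 420x560x3 uint8, red, green, blue; 420x560 float32, m along the optical axis (not along the pixel's ray), 0 where there is no reading.
- viewer.get_calibration(name): a dict with "intrinsics" (3x3 intrinsics, pixels), "origin" and "attitude" of the camera in the world. Camera axes: x right, y up, looking along -z (the intrinsics and any distortion apply to the point x, -y, -z); pixel columns grow to the right and rows downward; lengths in m; the calibration is good to about 2 mm. A picture is of the moment at which its call begins. get_calibration takes no time and is no camera call.
- workorder.hand_in(): hands the job in, once; it reports no verdict.
The state is a dict: "time_s": time; "q": joint angles; "dq": joint speeds; "joint_efforts": joint torques, N m; "eef_pos": TCP position; "eef_rot": TCP orientation; "wrist_force": force on the tool from outside, world axes, zero at the start; "torque": the same for the moment, N m; "opening": opening from 0.0 (shut) to 1.0 (fully open).
Only numpy, scipy, OpenCV 4.12 (cv2) and the standard library are available. Lean on these libraries where they do the work, as an engineer would, in place of code of your own. Each camera call takes 0.05 s, during which the arm holds its last target.

## Working session

There is one attempt and no reset: what is moved stays moved. The work goes in short steps, Python scripts to look and compute and a tool call to move; the robot and the scene stay as the last step left them, time stands still between calls to the robot, and variables do not carry over. Pictures are saved under pics/ and viewed, and the job is handed in when it is done.

Besides the shell and the picture viewer there is one more tool, called after "Request:" as name([rows], argument=value, ...), one row to a line, values as JSON. move_arm: Moves the arm, as the interface text tells. Its arguments: {"type":"object","properties":{"increments":{"type":"array"},"gripper":{"type":"number"}},"required":["increments"]}

```bash
mkdir -p pics; cat > h.py <<'E'
import numpy as np,cv2
from bench import get_obs,viewer,workorder,ctrl
def snap(n,tag):
    p,d=viewer.camera(n); cv2.imwrite(f'pics/{tag}.png',p[...,::-1]); np.savez(f'pics/{tag}.npz',p=p,d=d); return p,d
E
python3 - <<'E'
from h import *
for n in('top','side'):
    snap(n,n+'0'); print(n,viewer.get_calibration(n))
print(get_obs(),ctrl.grip_point_offset)
E
```

```text
top {'intrinsics': array([[481.08480315,   0.        , 283.53462717],
       [  0.        , 481.08480315, 205.62820091],
       [  0.        ,   0.        ,   1.        ]]), 'origin': array([0.35996554, 0.07245742, 1.27953886]), 'attitude': array([ 0.71702751,  0.01541953, -0.02942826, -0.69625266])}
side {'intrinsics': array([[439.99862923,   0.        , 274.08587304],
       [  0.        , 439.99862923, 208.65978264],
       [  0.        ,   0.        ,   1.        ]]), 'origin': array([-0.0715391 , -0.46269193,  0.89745988]), 'attitude': array([ 0.86285396,  0.32741542, -0.12873203, -0.36291907])}
{'time_s': 0.1, 'q': array([ 1.08366617e+00,  1.81489602e-01,  1.60790839e+00,  8.99033219e-06,
        1.35375391e+00, -2.06307643e-01]), 'dq': array([-0.00077809, -0.00157196, -0.0022461 , -0.0014143 ,  0.00146045,
        0.0007965 ]), 'joint_efforts': array([-1.52313287e-04, -4.45876586e+01, -3.52237165e+01, -2.02992301e-04,
        4.24596088e-03, -4.30020248e-05]), 'eef_pos': array([0.15911247, 0.55204404, 0.23046119]), 'eef_rot': array([ 3.27167349e-04,  7.99107979e-01,  6.01187018e-01, -7.07668220e-04]), 'wrist_force': array([-1.5388287 ,  1.07179788, -0.77071826]), 'torque': array([-0.05676438,  0.01775492,  0.0246767 ]), 'opening': 0.9972585940896698} 0.0187
```

View pics/top0.png

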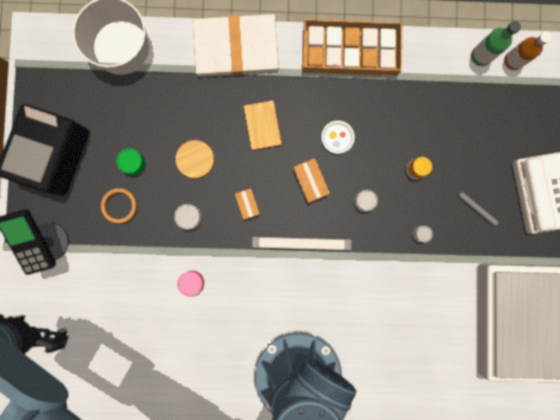

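View pics/side0.png

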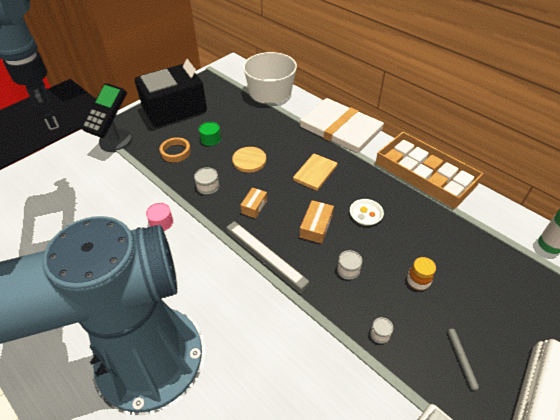

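The top view shows:
- **Round stand:** the wooden disc at (194,159). Lookalikes are the green disc (130,161), the pink disc (190,284) and the ring (118,206).
- **Oblong stand:** the plain board at (262,125).
- **Packets, brown with a white band:** (311,180) and (247,204).
- **Tins:** (187,217), (367,201) and (423,234).
- **Leave alone:** jar at (420,168) and dish at (338,137).

I choose the wooden disc. Next I measure and check close crops.

```bash
cat >> h.py <<'E'
from scipy.spatial.transform import Rotation as R
def cal(n):
    c=viewer.get_calibration(n); return c['intrinsics'],np.array(c['origin']),R.from_quat(c['attitude'],scalar_first=True).as_matrix()
def ray(n,uv,z):
    K,o,M=cal(n); uv=np.atleast_2d(np.array(uv,float))
    d=np.c_[(uv[:,0]-K[0,2])/K[0,0],-(uv[:,1]-K[1,2])/K[1,1],-np.ones(len(uv))]@M.T
    return o+d*((z-o[2])/d[:,2])[:,None]
def cloud(n,d):
    K,o,M=cal(n); v,u=np.mgrid[:d.shape[0],:d.shape[1]]
    c=np.stack([(u-K[0,2])/K[0,0]*d,-(v-K[1,2])/K[1,1]*d,-d],-1)
    return c@M.T+o
def obj(n,p,d,px,ztop,r=32,tol=.008):
    """top-face pixels near px by height + not-black colour -> contour -> world at ztop"""
    X=cloud(n,d); m=(abs(X[...,2]-ztop)<tol)&(p.max(-1)>75)&(d>0)
    w=np.zeros_like(m); w[max(0,px[1]-r):px[1]+r,max(0,px[0]-r):px[0]+r]=1
    m=(m&w).astype(np.uint8)
    k,l,s,c=cv2.connectedComponentsWithStats(m)
    if k<2: return None
    i=1+np.argmax(s[1:,4]); cs,_=cv2.findContours((l==i).astype(np.uint8),cv2.RETR_EXTERNAL,cv2.CHAIN_APPROX_NONE)
    q=max(cs,key=len).reshape(-1,2); W=ray(n,q,ztop)[:,:2]
    cc,rad=cv2.minEnclosingCircle((W*1000).astype(np.float32)); rc=cv2.minAreaRect((W*1000).astype(np.float32))
    v,u=np.nonzero(l==i); cen=ray(n,np.c_[u,v],ztop).mean(0)[:2]
    zm=np.median(X[l==i][:,2])
    return dict(cen=np.round(cen*1000,1),circ=np.round(cc,1),diam=round(2*rad,1),areaD=round(2*np.sqrt(len(u)/np.pi)*(viewer.get_calibration(n)['origin'][2]-ztop)/.48108,1),rect=[np.round(t,1) for t in rc],z=round(zm*1000,1))
E
python3 - <<'E'
from h import *
f=np.load('pics/top0.npz');p,d=f['p'],f['d']
X=cloud('top',d); print('mat z',np.median(X[225:235,300:340,2]))
for nm,px,z in [('round',(194,159),.015),('oblong',(262,125),.015),('tinA',(187,217),.045),('tinB',(367,201),.045),('tinC',(423,234),.04),('cL',(311,180),.04),('cS',(247,204),.036),('jar',(420,168),.065),('dish',(338,137),.016),('bar',(302,244),.01),('green',(130,161),.03),('ring',(118,206),.015),('pink',(190,284),.03)]:
    print(nm,obj('top',p,d,px,z, r=55 if nm=='bar' else 27, tol=.02 if nm in('green','ring','pink','bar') else .008), X[px[1],px[0]].round(3))
im=p[...,::-1]
a=cv2.resize(im[110:260,90:290],(800,600),interpolation=cv2.INTER_CUBIC); cv2.imwrite('pics/c1.png',a)
cv2.imwrite('pics/c2.png',cv2.resize(im[110:260,290:490],(800,600),interpolation=cv2.INTER_CUBIC))
E
```

```text
mat z -0.0003927158590707469
round {'cen': array([558. , 287.6]), 'circ': array([557.5, 287.5]), 'diam': 101.1, 'areaD': np.float64(98.7), 'rect': [array([558.4, 287.2]), array([98.6, 97.4]), np.float64(2.2)], 'z': np.float64(13.7)} [0.558 0.29  0.008]
oblong {'cen': array([654.7, 111.7]), 'circ': array([654.2, 111.9]), 'diam': 140.2, 'areaD': np.float64(108.1), 'rect': [array([654.6, 111.7]), array([120.7,  79.6]), np.float64(12.1)], 'z': np.float64(13.9)} [0.653 0.112 0.019]
tinA {'cen': array([404.6, 296.6]), 'circ': array([404.6, 296.6]), 'diam': 63.8, 'areaD': np.float64(63.0), 'rect': [array([404.7, 297.7]), array([61.6, 61.1]), np.float64(2.3)], 'z': np.float64(42.4)} [0.402 0.296 0.042]
tinB {'cen': array([ 460.3, -164.8]), 'circ': array([ 460.2, -165. ]), 'diam': 53.4, 'areaD': np.float64(52.2), 'rect': [array([ 459.8, -164.7]), array([51.9, 49.3]), np.float64(1.1)], 'z': np.float64(42.6)} [ 0.457 -0.166  0.043]
tinC {'cen': array([ 377.8, -316.5]), 'circ': array([ 377.4, -316.4]), 'diam': 42.1, 'areaD': np.float64(41.0), 'rect': [array([ 377.8, -316.6]), array([40.4, 39.6])
[... 1169 characters left out ...]
1)} [ 0.341 -0.002  0.028]
green {'cen': array([544.4, 452.7]), 'circ': array([544.5, 452.4]), 'diam': 70.5, 'areaD': np.float64(67.6), 'rect': [array([544.8, 453. ]), array([68.8, 62.9]), np.float64(66.3)], 'z': np.float64(41.8)} [0.542 0.448 0.043]
ring {'cen': array([428. , 480.8]), 'circ': array([427. , 482.6]), 'diam': 195.7, 'areaD': np.float64(153.1), 'rect': [array([428.1, 482.9]), array([141.2, 138.1]), np.float64(2.7)], 'z': np.float64(0.3)} [ 0.428  0.487 -0.004]
pink {'cen': array([234. , 283.7]), 'circ': array([234. , 283.4]), 'diam': 69.0, 'areaD': np.float64(68.1), 'rect': [array([234.8, 283.2]), array([63.7, 66.5]), np.float64(2.3)], 'z': np.float64(41.9)} [0.232 0.282 0.038]
```

View pics/c1.png

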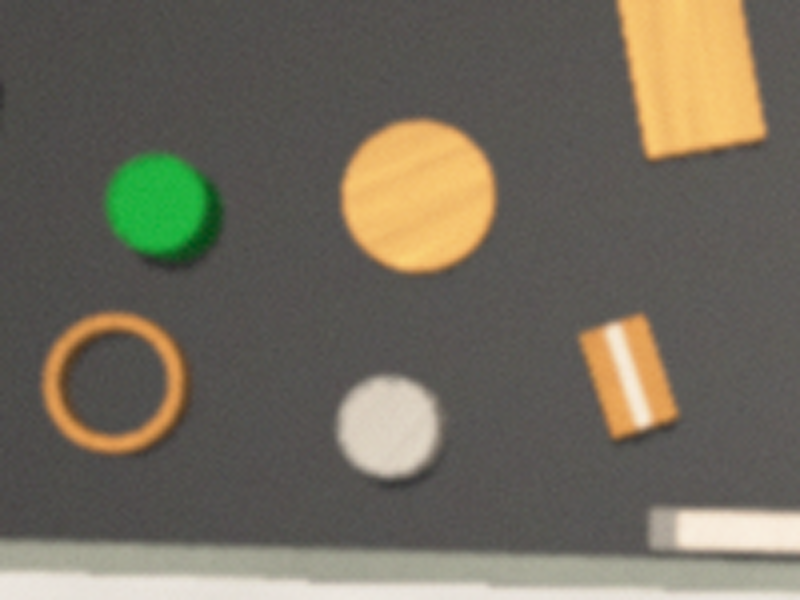

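View pics/c2.png

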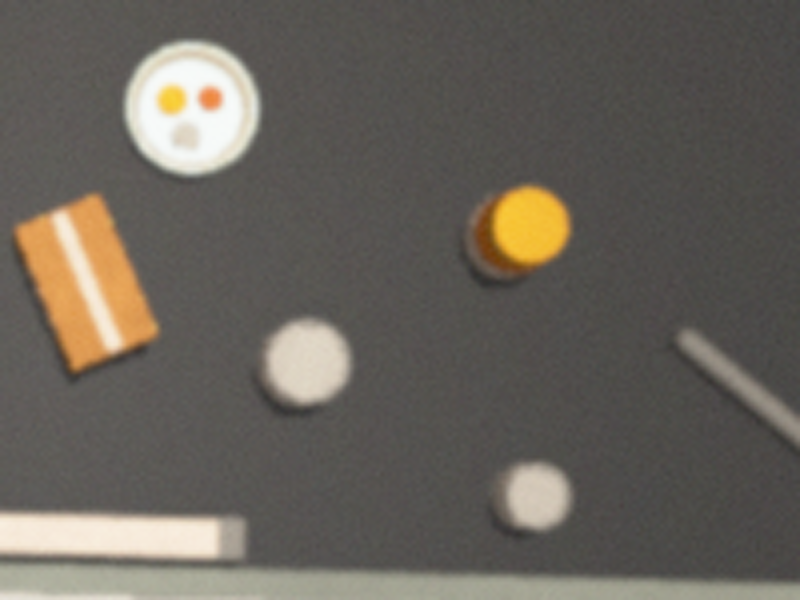

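The crops confirm my choices: plain wooden disc and board, brown packets with a white stripe, and three steel-topped tins of 64, 54 and 42 mm. The measured sizes match the descriptions to about 1 mm. Next I work out the first move.

```bash
cat >> h.py <<'E'
def to(*wps):
    """wps: (x,y,z mm, jaw yaw deg or None) -> increments from present pose"""
    o=get_obs(); M=R.from_quat(o['eef_rot'],scalar_first=True).as_matrix(); f=np.degrees(np.arctan2(M[1,0],M[0,0]))
    print('t',round(o['time_s'],2),'pos',(o['eef_pos']*1000).round(1),'yaw',round(f,2),'tilt',np.degrees(np.arccos(-M[2,2])).round(2),'open',round(o['opening'],3),'F',o['wrist_force'].round(1))
    for x,y,z,w in wps:
        s=M.T@(np.array([x,y,z])/1000-o['eef_pos']); t=0 if w is None else (f-w+90)%180-90
        print((x,y,z,w),'-> tx %.4f ty %.4f tz %.4f turn %.2f'%(*s,t))
E
python3 -c "
from h import *
to((404.6,296.6,120,73.9),(404.6,296.6,6,73.9))"
```

```text
t 0.1 pos [159.1 552.  230.5] yaw 73.91 tilt 0.09 open 0.997 F [-1.5  1.1 -0.8]
(404.6, 296.6, 120, 73.9) -> tx -0.1772 ty 0.3067 tz 0.1106 turn 0.01
(404.6, 296.6, 6, 73.9) -> tx -0.1771 ty 0.3067 tz 0.2246 turn 0.01
```

Request:
move_arm([
  {"tx":-0.177,"ty":0.307,"tz":0.1},
  {"tx":-0.177,"ty":0.307,"tz":0.1},
  {"tx":-0.177,"ty":0.307,"tz":0.1},
  {"tx":-0.177,"ty":0.307,"tz":0.1},
  {"tx":-0.177,"ty":0.307,"tz":0.1},
  {"tx":-0.177,"ty":0.307,"tz":0.1},
  {"tx":-0.177,"ty":0.307,"tz":0.1},
  {"tx":-0.177,"ty":0.307,"tz":0.1},
  {"tx":-0.177,"ty":0.307,"tz":0.1},
  {"tx":-0.177,"ty":0.307,"tz":0.1},
  {"tx":-0.177,"ty":0.307,"tz":0.1},
  {"tx":-0.177,"ty":0.307,"tz":0.1},
  {"tx":-0.177,"ty":0.307,"tz":0.1},
  {"tx":-0.177,"ty":0.307,"tz":0.1},
  {"tx":-0.177,"ty":0.307,"tz":0.1},
  {"tx":-0.177,"ty":0.307,"tz":0.1},
], gripper=1)

```text
validation failed for argument at $.in...
```

```bash
python3 -c "
from h import *
to((404.6,296.6,6,73.9))"
```

```text
t 0.1 pos [159.1 552.  230.5] yaw 73.91 tilt 0.09 open 0.997 F [-1.5  1.1 -0.8]
(404.6, 296.6, 6, 73.9) -> tx -0.1771 ty 0.3067 tz 0.2246 turn 0.01
```

Request:
move_arm([
  {"tx":-0.177,"ty":0.307,"tz":0.1,"turn":0},
  {"tx":-0.177,"ty":0.307,"tz":0.1,"turn":0},
  {"tx":-0.177,"ty":0.307,"tz":0.1,"turn":0},
  {"tx":-0.177,"ty":0.307,"tz":0.1,"turn":0},
  {"tx":-0.177,"ty":0.307,"tz":0.1,"turn":0},
  {"tx":-0.177,"ty":0.307,"tz":0.1,"turn":0},
  {"tx":-0.177,"ty":0.307,"tz":0.1,"turn":0},
  {"tx":-0.177,"ty":0.307,"tz":0.1,"turn":0},
  {"tx":-0.177,"ty":0.307,"tz":0.1,"turn":0},
  {"tx":-0.177,"ty":0.307,"tz":0.1,"turn":0},
  {"tx":-0.177,"ty":0.307,"tz":0.1,"turn":0},
  {"tx":-0.177,"ty":0.307,"tz":0.1,"turn":0},
], gripper=1)

```text
time_s: 1.1
eef_pos: [0.4048, 0.2975, 0.1311]
eef_rot: [-0.0, 0.799, 0.601, -0.0]
wrist_force: [0.4, -0.2, 0.0]
opening: 1.001
```

```bash
python3 -c "
from h import *
to((404.6,296.6,6,73.9))"
```

```text
t 1.1 pos [404.8 297.5 131.1] yaw 73.87 tilt 0.06 open 1.001 F [ 0.4 -0.2  0. ]
(404.6, 296.6, 6, 73.9) -> tx -0.0009 ty 0.0002 tz 0.1251 turn -0.03
```

Request:
move_arm([
  {"tx":-0.001,"ty":0,"tz":0.03,"turn":0},
  {"tx":-0.001,"ty":0,"tz":0.06,"turn":0},
  {"tx":-0.001,"ty":0,"tz":0.09,"turn":0},
  {"tx":-0.001,"ty":0,"tz":0.11,"turn":0},
  {"tx":-0.001,"ty":0,"tz":0.125,"turn":0},
  {"tx":-0.001,"ty":0,"tz":0.125,"turn":0},
  {"tx":-0.001,"ty":0,"tz":0.125,"turn":0},
  {"tx":-0.001,"ty":0,"tz":0.125,"turn":0},
])

```text
time_s: 1.77
eef_pos: [0.4053, 0.2976, 0.0075]
eef_rot: [0.0, 0.799, 0.602, 0.001]
wrist_force: [0.8, -0.1, -0.0]
opening: 1.003
```

Request:
move_arm([
  {"tx":0,"ty":0,"tz":0,"turn":0},
  {"tx":0,"ty":0,"tz":0,"turn":0},
  {"tx":0,"ty":0,"tz":0,"turn":0},
  {"tx":0,"ty":0,"tz":0,"turn":0},
  {"tx":0,"ty":0,"tz":0,"turn":0},
  {"tx":0,"ty":0,"tz":0,"turn":0},
  {"tx":0,"ty":0,"tz":0,"turn":0},
  {"tx":0,"ty":0,"tz":0,"turn":0},
  {"tx":0,"ty":0,"tz":0,"turn":0},
  {"tx":0,"ty":0,"tz":0,"turn":0},
], gripper=0)

```text
time_s: 2.6
eef_pos: [0.4061, 0.2973, 0.0081]
eef_rot: [0.0, 0.799, 0.601, 0.001]
wrist_force: [-2.5, 2.9, 7.1]
opening: 0.735
```

```bash
python3 -c "
from h import *
to((404.6,296.6,106,73.9),(558,287.6,106,73.9),(558,287.6,22,73.9))"
```

```text
t 2.6 pos [406.1 297.3   8.1] yaw 73.91 tilt 0.17 open 0.735 F [-2.5  2.9  7.1]
(404.6, 296.6, 106, 73.9) -> tx -0.0009 ty -0.0011 tz -0.0979 turn 0.01
(558, 287.6, 106, 73.9) -> tx 0.0330 ty 0.1488 tz -0.0975 turn 0.01
(558, 287.6, 22, 73.9) -> tx 0.0328 ty 0.1487 tz -0.0135 turn 0.01
```

Request:
move_arm([
  {"tx":0,"ty":0,"tz":-0.02,"turn":0},
  {"tx":0,"ty":0,"tz":-0.05,"turn":0},
  {"tx":0,"ty":0,"tz":-0.08,"turn":0},
  {"tx":0.01,"ty":0.03,"tz":-0.09,"turn":0},
  {"tx":0.02,"ty":0.06,"tz":-0.09,"turn":0},
  {"tx":0.025,"ty":0.09,"tz":-0.09,"turn":0},
  {"tx":0.03,"ty":0.12,"tz":-0.09,"turn":0},
  {"tx":0.033,"ty":0.14,"tz":-0.09,"turn":0},
  {"tx":0.033,"ty":0.15,"tz":-0.09,"turn":0},
  {"tx":0.033,"ty":0.15,"tz":-0.09,"turn":0},
  {"tx":0.033,"ty":0.15,"tz":-0.09,"turn":0},
  {"tx":0.033,"ty":0.15,"tz":-0.09,"turn":0},
])

```text
time_s: 3.6
eef_pos: [0.5565, 0.2867, 0.0958]
eef_rot: [-0.0, 0.799, 0.601, -0.001]
wrist_force: [-0.4, 0.6, -3.2]
opening: 0.733
```

```bash
python3 -c "
from h import *
to((559.2,287.3,24,73.9))"
```

```text
t 3.6 pos [556.5 286.7  95.8] yaw 73.94 tilt 0.12 open 0.733 F [-0.4  0.6 -3.2]
(559.2, 287.3, 24, 73.9) -> tx 0.0014 ty 0.0026 tz 0.0718 turn 0.04
```

Request:
move_arm([
  {"tx":0.001,"ty":0.002,"tz":0.02,"turn":0},
  {"tx":0.001,"ty":0.002,"tz":0.04,"turn":0},
  {"tx":0.001,"ty":0.002,"tz":0.055,"turn":0},
  {"tx":0.001,"ty":0.002,"tz":0.065,"turn":0},
  {"tx":0.001,"ty":0.002,"tz":0.071,"turn":0},
  {"tx":0.001,"ty":0.002,"tz":0.071,"turn":0},
  {"tx":0.001,"ty":0.002,"tz":0.071,"turn":0},
  {"tx":0.001,"ty":0.002,"tz":0.071,"turn":0},
])

```text
time_s: 4.27
eef_pos: [0.5611, 0.2873, 0.0264]
eef_rot: [0.0, 0.799, 0.601, 0.001]
wrist_force: [0.3, 0.6, -3.0]
opening: 0.735
```

```bash
python3 -c "
from h import *
to((559.2,287.3,23,73.9))"
```

```text
t 4.27 pos [561.1 287.3  26.4] yaw 73.93 tilt 0.1 open 0.735 F [ 0.3  0.6 -3. ]
(559.2, 287.3, 23, 73.9) -> tx -0.0005 ty -0.0018 tz 0.0034 turn 0.03
```

Request:
move_arm([
  {"tx":0,"ty":-0.001,"tz":0.001,"turn":0},
  {"tx":0,"ty":-0.001,"tz":0.002,"turn":0},
  {"tx":0,"ty":-0.001,"tz":0.002,"turn":0},
  {"tx":0,"ty":-0.001,"tz":0.002,"turn":0},
])

```text
time_s: 4.6
eef_pos: [0.5595, 0.2872, 0.0234]
eef_rot: [0.0, 0.799, 0.601, 0.0]
wrist_force: [1.0, 0.3, -2.1]
opening: 0.733
```

```bash
python3 -c "
from h import *
to((559.2,287.3,23,73.9))"
```

```text
t 4.6 pos [559.5 287.2  23.4] yaw 73.91 tilt 0.01 open 0.733 F [ 1.   0.3 -2.1]
(559.2, 287.3, 23, 73.9) -> tx 0.0000 ty -0.0003 tz 0.0004 turn 0.01
```

Request:
move_arm([
  {"tx":0,"ty":0,"tz":0.0005,"turn":0},
  {"tx":0,"ty":0,"tz":0.0005,"turn":0},
  {"tx":0,"ty":0,"tz":0.0005,"turn":0},
  {"tx":0,"ty":0,"tz":0.0005,"turn":0},
  {"tx":0,"ty":0,"tz":0,"turn":0},
  {"tx":0,"ty":0,"tz":0,"turn":0},
  {"tx":0,"ty":0,"tz":-0.02,"turn":0},
  {"tx":0,"ty":0,"tz":-0.06,"turn":0},
  {"tx":0,"ty":0,"tz":-0.1,"turn":0},
  {"tx":0,"ty":0,"tz":-0.12,"turn":0},
  {"tx":0,"ty":0,"tz":-0.12,"turn":0},
], gripper=1)

```text
time_s: 5.52
eef_pos: [0.5634, 0.2885, 0.1503]
eef_rot: [0.002, 0.799, 0.601, 0.005]
wrist_force: [0.6, 0.1, 0.4]
opening: 1.0
```

```bash
python3 -c "
from h import *
to((460.2,-164.9,140,73.9),(460.2,-164.9,8,73.9))"
```

```text
t 5.52 pos [563.4 288.5 150.3] yaw 73.92 tilt 0.65 open 1.0 F [0.6 0.1 0.4]
(460.2, -164.9, 140, 73.9) -> tx -0.4643 ty 0.0264 tz 0.0078 turn 0.02
(460.2, -164.9, 8, 73.9) -> tx -0.4651 ty 0.0251 tz 0.1398 turn 0.02
```

Request:
move_arm([
  {"tx":-0.462,"ty":0.03,"tz":0,"turn":0},
  {"tx":-0.462,"ty":0.03,"tz":0,"turn":0},
  {"tx":-0.462,"ty":0.03,"tz":0,"turn":0},
  {"tx":-0.462,"ty":0.03,"tz":0,"turn":0},
  {"tx":-0.462,"ty":0.03,"tz":0,"turn":0},
  {"tx":-0.462,"ty":0.03,"tz":0,"turn":0},
  {"tx":-0.462,"ty":0.03,"tz":0,"turn":0},
  {"tx":-0.462,"ty":0.03,"tz":0,"turn":0},
  {"tx":-0.462,"ty":0.03,"tz":0,"turn":0},
  {"tx":-0.462,"ty":0.03,"tz":0,"turn":0},
  {"tx":-0.462,"ty":0.03,"tz":0,"turn":0},
  {"tx":-0.462,"ty":0.03,"tz":0,"turn":0},
  {"tx":-0.462,"ty":0.03,"tz":0,"turn":0},
  {"tx":-0.462,"ty":0.03,"tz":0,"turn":0},
  {"tx":-0.462,"ty":0.03,"tz":0,"turn":0},
  {"tx":-0.462,"ty":0.03,"tz":0,"turn":0},
])

```text
time_s: 6.85
eef_pos: [0.4604, -0.1633, 0.143]
eef_rot: [-0.0, 0.798, 0.602, 0.0]
wrist_force: [0.3, 0.6, -0.4]
opening: 1.0
```

```bash
python3 - <<'E'
from h import *
p,d=snap('top','top1')
for nm,px,z in [('round',(194,159),.015),('tinA',(194,159),.06),('tinB',(367,201),.045)]: print(nm,obj('top',p,d,px,z))
to((460.2,-164.9,8,73.9))
E
```

```text
round {'cen': array([553.5, 283.3]), 'circ': array([558.1, 287.6]), 'diam': 100.2, 'areaD': np.float64(71.3), 'rect': [array([558.4, 287.2]), array([97.8, 97.1]), np.float64(47.3)], 'z': np.float64(13.9)}
tinA {'cen': array([557.6, 286.4]), 'circ': array([557.8, 286.5]), 'diam': 63.5, 'areaD': np.float64(62.9), 'rect': [array([557.4, 286.1]), array([61.7, 60.9]), np.float64(2.2)], 'z': np.float64(57.1)}
tinB {'cen': array([ 467.3, -142.3]), 'circ': array([ 465.6, -143.9]), 'diam': 15.2, 'areaD': np.float64(10.0), 'rect': [array([ 466.9, -141.6]), array([ 5.3, 15.2]), np.float64(60.3)], 'z': np.float64(42.8)}
t 6.9 pos [ 460.5 -163.4  143.1] yaw 74.05 tilt 0.03 open 0.997 F [ 0.1  0.6 -0.2]
(460.2, -164.9, 8, 73.9) -> tx -0.0016 ty 0.0002 tz 0.1351 turn 0.15
```

View pics/top1.png

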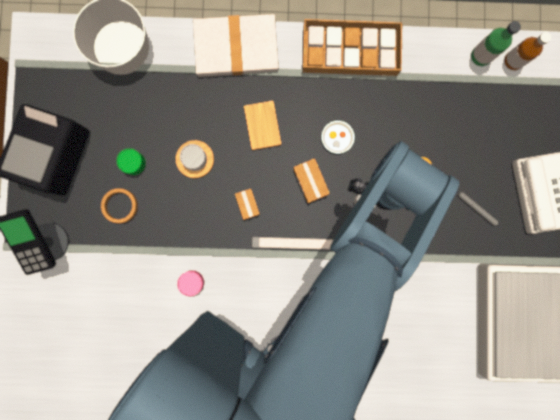

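The large tin sits centred on the wooden disc at (194,158), 1.3 mm off. The gripper is above the middle tin at (367,201). I go down.

Request:
move_arm([
  {"tx":0,"ty":0,"tz":0.03,"turn":0},
  {"tx":0,"ty":0,"tz":0.06,"turn":0},
  {"tx":0,"ty":0,"tz":0.09,"turn":0},
  {"tx":0,"ty":0,"tz":0.12,"turn":0},
  {"tx":0,"ty":0,"tz":0.135,"turn":0},
  {"tx":0,"ty":0,"tz":0.135,"turn":0},
  {"tx":0,"ty":0,"tz":0.135,"turn":0},
  {"tx":0,"ty":0,"tz":0.135,"turn":0},
  {"tx":0,"ty":0,"tz":0.135,"turn":0},
  {"tx":0,"ty":0,"tz":0.135,"turn":0},
])

```text
time_s: 7.73
eef_pos: [0.4615, -0.1655, 0.0098]
eef_rot: [0.001, 0.799, 0.601, 0.001]
wrist_force: [-0.6, -0.4, 1.2]
opening: 1.003
```

Request:
move_arm([
  {"tx":0,"ty":0,"tz":0,"turn":0},
  {"tx":0,"ty":0,"tz":0,"turn":0},
  {"tx":0,"ty":0,"tz":0,"turn":0},
  {"tx":0,"ty":0,"tz":0,"turn":0},
  {"tx":0,"ty":0,"tz":0,"turn":0},
  {"tx":0,"ty":0,"tz":0,"turn":0},
  {"tx":0,"ty":0,"tz":0,"turn":0},
  {"tx":0,"ty":0,"tz":0,"turn":0},
  {"tx":0,"ty":0,"tz":0,"turn":0},
  {"tx":0,"ty":0,"tz":0,"turn":0},
], gripper=0)

```text
time_s: 8.57
eef_pos: [0.4607, -0.1653, 0.0092]
eef_rot: [0.0, 0.799, 0.601, 0.0]
wrist_force: [-0.8, 1.0, 7.1]
opening: 0.616
```

```bash
python3 -c "
from h import *
to((557.7,287.6,158,73.9))"
```

```text
t 8.57 pos [ 460.7 -165.3    9.2] yaw 73.91 tilt 0.05 open 0.616 F [-0.8  1.   7.1]
(557.7, 287.6, 158, 73.9) -> tx 0.4620 ty -0.0322 tz -0.1490 turn 0.01
```

Request:
move_arm([
  {"tx":0,"ty":0,"tz":-0.03,"turn":0},
  {"tx":0,"ty":0,"tz":-0.07,"turn":0},
  {"tx":0,"ty":0,"tz":-0.11,"turn":0},
  {"tx":0,"ty":0,"tz":-0.14,"turn":0},
  {"tx":0.04,"ty":0,"tz":-0.14,"turn":0},
  {"tx":0.08,"ty":0,"tz":-0.14,"turn":0},
  {"tx":0.12,"ty":0,"tz":-0.14,"turn":0},
  {"tx":0.16,"ty":-0.01,"tz":-0.14,"turn":0},
  {"tx":0.2,"ty":-0.02,"tz":-0.14,"turn":0},
  {"tx":0.24,"ty":-0.03,"tz":-0.14,"turn":0},
  {"tx":0.28,"ty":-0.031,"tz":-0.14,"turn":0},
  {"tx":0.32,"ty":-0.031,"tz":-0.14,"turn":0},
  {"tx":0.36,"ty":-0.031,"tz":-0.14,"turn":0},
  {"tx":0.4,"ty":-0.031,"tz":-0.14,"turn":0},
  {"tx":0.43,"ty":-0.031,"tz":-0.14,"turn":0},
  {"tx":0.45,"ty":-0.031,"tz":-0.14,"turn":0},
  {"tx":0.462,"ty":-0.031,"tz":-0.14,"turn":0},
  {"tx":0.462,"ty":-0.031,"tz":-0.14,"turn":0},
  {"tx":0.462,"ty":-0.031,"tz":-0.14,"turn":0},
  {"tx":0.462,"ty":-0.031,"tz":-0.14,"turn":0},
])

```text
time_s: 10.23
eef_pos: [0.5581, 0.2862, 0.1479]
eef_rot: [0.0, 0.799, 0.601, -0.001]
wrist_force: [-0.1, -1.3, -1.7]
opening: 0.622
```

```bash
python3 -c "
from h import *
to((558.6,287.4,72,73.9))"
```

```text
t 10.23 pos [558.1 286.2 147.9] yaw 73.87 tilt 0.08 open 0.622 F [-0.1 -1.3 -1.7]
(558.6, 287.4, 72, 73.9) -> tx 0.0014 ty 0.0002 tz 0.0759 turn -0.03
```

Request:
move_arm([
  {"tx":0.001,"ty":0,"tz":0.02,"turn":0},
  {"tx":0.001,"ty":0,"tz":0.04,"turn":0},
  {"tx":0.001,"ty":0,"tz":0.055,"turn":0},
  {"tx":0.001,"ty":0,"tz":0.065,"turn":0},
  {"tx":0.001,"ty":0,"tz":0.072,"turn":0},
  {"tx":0.001,"ty":0,"tz":0.074,"turn":0},
  {"tx":0.001,"ty":0,"tz":0.074,"turn":0},
  {"tx":0.001,"ty":0,"tz":0.074,"turn":0},
  {"tx":0.001,"ty":0,"tz":0.074,"turn":0},
  {"tx":0.001,"ty":0,"tz":0.074,"turn":0},
])

```text
time_s: 11.07
eef_pos: [0.5595, 0.2887, 0.0754]
eef_rot: [0.0, 0.799, 0.601, 0.001]
wrist_force: [-0.0, -0.0, -1.7]
opening: 0.615
```

```bash
python3 -c "
from h import *
to((558.6,287.4,69.5,73.9))"
```

```text
t 11.07 pos [559.5 288.7  75.4] yaw 73.92 tilt 0.1 open 0.615 F [-0.  -0.  -1.7]
(558.6, 287.4, 69.5, 73.9) -> tx -0.0015 ty -0.0005 tz 0.0059 turn 0.02
```

Request:
move_arm([
  {"tx":-0.001,"ty":-0.0005,"tz":0.002,"turn":0},
  {"tx":-0.001,"ty":-0.0005,"tz":0.004,"turn":0},
  {"tx":-0.001,"ty":-0.0005,"tz":0.005,"turn":0},
  {"tx":-0.001,"ty":-0.0005,"tz":0.005,"turn":0},
  {"tx":-0.001,"ty":-0.0005,"tz":0.005,"turn":0},
  {"tx":-0.001,"ty":-0.0005,"tz":0.005,"turn":0},
])

```text
time_s: 11.57
eef_pos: [0.558, 0.2877, 0.0692]
eef_rot: [-0.0, 0.799, 0.601, -0.0]
wrist_force: [-1.2, -0.0, 0.2]
opening: 0.618
```

```bash
python3 -c "
from h import *
to((558.6,287.4,69.2,73.9))"
```

```text
t 11.57 pos [558.  287.7  69.2] yaw 73.91 tilt 0.01 open 0.618 F [-1.2 -0.   0.2]
(558.6, 287.4, 69.2, 73.9) -> tx -0.0001 ty 0.0007 tz 0.0000 turn 0.01
```

Request:
move_arm([
  {"tx":0,"ty":0,"tz":0,"turn":0},
  {"tx":0,"ty":0,"tz":0,"turn":0},
  {"tx":0,"ty":0,"tz":0,"turn":0},
  {"tx":0,"ty":0,"tz":0,"turn":0},
  {"tx":0,"ty":0,"tz":0,"turn":0},
  {"tx":0,"ty":0,"tz":0,"turn":0},
  {"tx":0,"ty":0,"tz":-0.02,"turn":0},
  {"tx":0,"ty":0,"tz":-0.05,"turn":0},
  {"tx":0,"ty":0,"tz":-0.09,"turn":0},
  {"tx":0,"ty":0,"tz":-0.11,"turn":0},
  {"tx":0,"ty":0,"tz":-0.11,"turn":0},
  {"tx":0,"ty":0,"tz":-0.11,"turn":0},
  {"tx":0,"ty":0,"tz":-0.11,"turn":0},
], gripper=1)

```text
time_s: 12.65
eef_pos: [0.5575, 0.2874, 0.1784]
eef_rot: [-0.0, 0.799, 0.601, -0.001]
wrist_force: [0.4, -0.9, 0.0]
opening: 1.001
```

```bash
python3 -c "
from h import *
to((377.9,-315.2,150,73.9))"
```

```text
t 12.65 pos [557.5 287.4 178.4] yaw 73.91 tilt 0.07 open 1.001 F [ 0.4 -0.9  0. ]
(377.9, -315.2, 150, 73.9) -> tx -0.6288 ty -0.0055 tz 0.0289 turn 0.01
```

Request:
move_arm([
  {"tx":-0.629,"ty":-0.005,"tz":0.03,"turn":0},
  {"tx":-0.629,"ty":-0.005,"tz":0.03,"turn":0},
  {"tx":-0.629,"ty":-0.005,"tz":0.03,"turn":0},
  {"tx":-0.629,"ty":-0.005,"tz":0.03,"turn":0},
  {"tx":-0.629,"ty":-0.005,"tz":0.03,"turn":0},
  {"tx":-0.629,"ty":-0.005,"tz":0.03,"turn":0},
  {"tx":-0.629,"ty":-0.005,"tz":0.03,"turn":0},
  {"tx":-0.629,"ty":-0.005,"tz":0.03,"turn":0},
  {"tx":-0.629,"ty":-0.005,"tz":0.03,"turn":0},
  {"tx":-0.629,"ty":-0.005,"tz":0.03,"turn":0},
  {"tx":-0.629,"ty":-0.005,"tz":0.03,"turn":0},
  {"tx":-0.629,"ty":-0.005,"tz":0.03,"turn":0},
  {"tx":-0.629,"ty":-0.005,"tz":0.03,"turn":0},
  {"tx":-0.629,"ty":-0.005,"tz":0.03,"turn":0},
  {"tx":-0.629,"ty":-0.005,"tz":0.03,"turn":0},
  {"tx":-0.629,"ty":-0.005,"tz":0.03,"turn":0},
  {"tx":-0.629,"ty":-0.005,"tz":0.03,"turn":0},
  {"tx":-0.629,"ty":-0.005,"tz":0.03,"turn":0},
  {"tx":-0.629,"ty":-0.005,"tz":0.03,"turn":0},
  {"tx":-0.629,"ty":-0.005,"tz":0.03,"turn":0},
])

```text
time_s: 14.32
eef_pos: [0.3793, -0.3135, 0.1488]
eef_rot: [-0.001, 0.798, 0.602, 0.0]
wrist_force: [0.0, -0.1, -0.3]
opening: 0.998
```

```bash
python3 - <<'E'
from h import *
p,d=snap('top','top2')
for nm,px,z in [('tinB',(194,159),.105),('tinC',(423,234),.04)]: print(nm,obj('top',p,d,px,z))
to((377.9,-315.2,7,73.9))
E
```

```text
tinB {'cen': array([556.9, 286.7]), 'circ': array([556.9, 286.6]), 'diam': 54.0, 'areaD': np.float64(52.5), 'rect': [array([556.7, 286.5]), array([52.5, 50.2]), np.float64(46.8)], 'z': np.float64(102.4)}
tinC {'cen': array([ 371.3, -314.5]), 'circ': array([ 376.5, -316. ]), 'diam': 40.5, 'areaD': np.float64(31.6), 'rect': [array([ 370.3, -314.9]), array([39.7, 25. ]), np.float64(79.2)], 'z': np.float64(37.3)}
t 14.37 pos [ 379.4 -313.7  149. ] yaw 74.04 tilt 0.04 open 0.998 F [ 1.1 -0.2  0.7]
(377.9, -315.2, 7, 73.9) -> tx -0.0019 ty -0.0010 tz 0.1420 turn 0.14
```

View pics/top2.png

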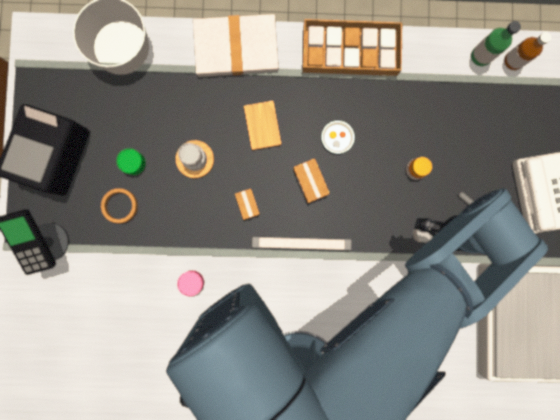

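The middle tin sits on the large one at (190,156), under 1 mm off. The gripper is over the small tin at (423,234).

Request:
move_arm([
  {"tx":-0.001,"ty":-0.001,"tz":0.03,"turn":0},
  {"tx":-0.001,"ty":-0.001,"tz":0.06,"turn":0},
  {"tx":-0.001,"ty":-0.001,"tz":0.09,"turn":0},
  {"tx":-0.001,"ty":-0.001,"tz":0.12,"turn":0},
  {"tx":-0.001,"ty":-0.001,"tz":0.142,"turn":0},
  {"tx":-0.001,"ty":-0.001,"tz":0.142,"turn":0},
  {"tx":-0.001,"ty":-0.001,"tz":0.142,"turn":0},
  {"tx":-0.001,"ty":-0.001,"tz":0.142,"turn":0},
  {"tx":-0.001,"ty":-0.001,"tz":0.142,"turn":0},
  {"tx":-0.001,"ty":-0.001,"tz":0.142,"turn":0},
])

```text
time_s: 15.2
eef_pos: [0.3788, -0.3171, 0.0091]
eef_rot: [0.002, 0.799, 0.601, -0.0]
wrist_force: [-0.1, -0.6, 0.5]
opening: 1.003
```

Request:
move_arm([
  {"tx":0,"ty":0,"tz":0,"turn":0},
  {"tx":0,"ty":0,"tz":0,"turn":0},
  {"tx":0,"ty":0,"tz":0,"turn":0},
  {"tx":0,"ty":0,"tz":0,"turn":0},
  {"tx":0,"ty":0,"tz":0,"turn":0},
  {"tx":0,"ty":0,"tz":0,"turn":0},
  {"tx":0,"ty":0,"tz":0,"turn":0},
  {"tx":0,"ty":0,"tz":0,"turn":0},
  {"tx":0,"ty":0,"tz":0,"turn":0},
  {"tx":0,"ty":0,"tz":0,"turn":0},
  {"tx":0,"ty":0,"tz":0,"turn":0},
], gripper=0)

```text
time_s: 16.12
eef_pos: [0.3779, -0.3164, 0.008]
eef_rot: [0.0, 0.799, 0.601, -0.0]
wrist_force: [-1.3, 2.0, 6.0]
opening: 0.478
```

```bash
python3 -c "
from h import *
to((558,287.9,187,73.9))"
```

```text
t 16.12 pos [ 377.9 -316.4    8. ] yaw 73.91 tilt 0.03 open 0.478 F [-1.3  2.   6. ]
(558, 287.9, 187, 73.9) -> tx 0.6305 ty 0.0056 tz -0.1793 turn 0.01
```

Request:
move_arm([
  {"tx":0,"ty":0,"tz":-0.03,"turn":0},
  {"tx":0,"ty":0,"tz":-0.07,"turn":0},
  {"tx":0,"ty":0,"tz":-0.11,"turn":0},
  {"tx":0,"ty":0,"tz":-0.15,"turn":0},
  {"tx":0.03,"ty":0,"tz":-0.18,"turn":0},
  {"tx":0.07,"ty":0,"tz":-0.18,"turn":0},
  {"tx":0.11,"ty":0,"tz":-0.18,"turn":0},
  {"tx":0.15,"ty":0,"tz":-0.18,"turn":0},
  {"tx":0.19,"ty":0,"tz":-0.18,"turn":0},
  {"tx":0.23,"ty":0,"tz":-0.18,"turn":0},
  {"tx":0.27,"ty":0,"tz":-0.18,"turn":0},
  {"tx":0.31,"ty":0,"tz":-0.18,"turn":0},
  {"tx":0.35,"ty":0,"tz":-0.18,"turn":0},
  {"tx":0.39,"ty":0,"tz":-0.18,"turn":0},
  {"tx":0.43,"ty":0,"tz":-0.18,"turn":0},
  {"tx":0.47,"ty":0,"tz":-0.18,"turn":0},
  {"tx":0.5,"ty":0,"tz":-0.18,"turn":0},
  {"tx":0.52,"ty":0,"tz":-0.18,"turn":0},
  {"tx":0.53,"ty":0,"tz":-0.18,"turn":0},
  {"tx":0.53,"ty":0,"tz":-0.18,"turn":0},
])

```text
time_s: 17.78
eef_pos: [0.5244, 0.1947, 0.1868]
eef_rot: [-0.0, 0.798, 0.602, -0.0]
wrist_force: [0.1, -0.6, -1.8]
opening: 0.476
```

```bash
python3 -c "
from h import *
to((557.5,287.7,187,73.9))"
```

```text
t 17.78 pos [524.4 194.7 186.8] yaw 74.05 tilt 0.04 open 0.476 F [ 0.1 -0.6 -1.8]
(557.5, 287.7, 187, 73.9) -> tx 0.0985 ty 0.0063 tz -0.0002 turn 0.15
```

Request:
move_arm([
  {"tx":0.03,"ty":0.002,"tz":0,"turn":0},
  {"tx":0.06,"ty":0.004,"tz":0,"turn":0},
  {"tx":0.085,"ty":0.006,"tz":0,"turn":0},
  {"tx":0.099,"ty":0.006,"tz":0,"turn":0},
  {"tx":0.099,"ty":0.006,"tz":0,"turn":0},
  {"tx":0.099,"ty":0.006,"tz":0,"turn":0},
  {"tx":0.099,"ty":0.006,"tz":0.02,"turn":0},
  {"tx":0.099,"ty":0.006,"tz":0.04,"turn":0},
  {"tx":0.099,"ty":0.006,"tz":0.055,"turn":0},
  {"tx":0.099,"ty":0.006,"tz":0.065,"turn":0},
  {"tx":0.099,"ty":0.006,"tz":0.068,"turn":0},
  {"tx":0.099,"ty":0.006,"tz":0.068,"turn":0},
  {"tx":0.099,"ty":0.006,"tz":0.068,"turn":0},
  {"tx":0.099,"ty":0.006,"tz":0.068,"turn":0},
  {"tx":0.099,"ty":0.006,"tz":0.068,"turn":0},
])

```text
time_s: 19.03
eef_pos: [0.5586, 0.2868, 0.1206]
eef_rot: [0.0, 0.799, 0.601, 0.001]
wrist_force: [0.3, -0.1, -1.3]
opening: 0.476
```

```bash
python3 -c "
from h import *
to((557.5,287.7,113,73.9))"
```

```text
t 19.03 pos [558.6 286.8 120.6] yaw 73.91 tilt 0.12 open 0.476 F [ 0.3 -0.1 -1.3]
(557.5, 287.7, 113, 73.9) -> tx 0.0006 ty -0.0013 tz 0.0076 turn 0.01
```

Request:
move_arm([
  {"tx":0.0005,"ty":-0.001,"tz":0.002,"turn":0},
  {"tx":0.0005,"ty":-0.001,"tz":0.004,"turn":0},
  {"tx":0.0005,"ty":-0.001,"tz":0.006,"turn":0},
  {"tx":0.0005,"ty":-0.001,"tz":0.006,"turn":0},
  {"tx":0.0005,"ty":-0.001,"tz":0.006,"turn":0},
  {"tx":0.0005,"ty":-0.001,"tz":0.006,"turn":0},
  {"tx":0.0005,"ty":-0.001,"tz":0.006,"turn":0},
])

```text
time_s: 19.62
eef_pos: [0.5569, 0.2874, 0.1132]
eef_rot: [-0.0, 0.799, 0.601, -0.0]
wrist_force: [0.1, 1.1, -1.7]
opening: 0.474
```

```bash
python3 -c "
from h import *
to((557.5,287.7,113,73.9))"
```

```text
t 19.62 pos [556.9 287.4 113.2] yaw 73.91 tilt 0.02 open 0.474 F [ 0.1  1.1 -1.7]
(557.5, 287.7, 113, 73.9) -> tx 0.0005 ty 0.0005 tz 0.0002 turn 0.01
```

Request:
move_arm([
  {"tx":0.0005,"ty":0.0005,"tz":0.0007,"turn":0},
  {"tx":0.0005,"ty":0.0005,"tz":0.0007,"turn":0},
  {"tx":0.0005,"ty":0.0005,"tz":0.0007,"turn":0},
])

```text
time_s: 19.87
eef_pos: [0.5578, 0.2878, 0.113]
eef_rot: [0.0, 0.799, 0.601, 0.0]
wrist_force: [-1.0, -1.1, 2.1]
opening: 0.475
```

Request:
move_arm([
  {"tx":0,"ty":0,"tz":0,"turn":0},
  {"tx":0,"ty":0,"tz":0,"turn":0},
  {"tx":0,"ty":0,"tz":0,"turn":0},
  {"tx":0,"ty":0,"tz":0,"turn":0},
  {"tx":0,"ty":0,"tz":0,"turn":0},
  {"tx":0,"ty":0,"tz":0,"turn":0},
  {"tx":0,"ty":0,"tz":0,"turn":0},
  {"tx":0,"ty":0,"tz":-0.02,"turn":0},
  {"tx":0,"ty":0,"tz":-0.05,"turn":0},
  {"tx":0,"ty":0,"tz":-0.08,"turn":0},
  {"tx":0,"ty":0,"tz":-0.1,"turn":0},
  {"tx":0,"ty":0,"tz":-0.1,"turn":0},
  {"tx":0,"ty":0,"tz":-0.1,"turn":0},
], gripper=1)

```text
time_s: 20.95
eef_pos: [0.5585, 0.2881, 0.2143]
eef_rot: [0.001, 0.799, 0.601, 0.002]
wrist_force: [-0.2, -0.6, -1.0]
opening: 0.998
```

```bash
python3 -c "
from h import *
to((508.5,-19.2,150,-65.9),(508.5,-19.2,6,-65.9))"
```

```text
t 20.95 pos [558.5 288.1 214.3] yaw 73.92 tilt 0.2 open 0.998 F [-0.2 -0.6 -1. ]
(508.5, -19.2, 150, -65.9) -> tx -0.3092 ty 0.0369 tz 0.0638 turn -40.18
(508.5, -19.2, 6, -65.9) -> tx -0.3095 ty 0.0365 tz 0.2078 turn -40.18
```

Request:
move_arm([
  {"tx":-0.04,"ty":0.005,"tz":0,"turn":-5},
  {"tx":-0.08,"ty":0.01,"tz":0,"turn":-10},
  {"tx":-0.12,"ty":0.015,"tz":0,"turn":-15},
  {"tx":-0.16,"ty":0.02,"tz":0.03,"turn":-20},
  {"tx":-0.2,"ty":0.025,"tz":0.06,"turn":-25},
  {"tx":-0.24,"ty":0.03,"tz":0.08,"turn":-30},
  {"tx":-0.28,"ty":0.035,"tz":0.09,"turn":-35},
  {"tx":-0.309,"ty":0.037,"tz":0.09,"turn":-40},
  {"tx":-0.309,"ty":0.037,"tz":0.09,"turn":-40.2},
  {"tx":-0.309,"ty":0.037,"tz":0.09,"turn":-40.2},
  {"tx":-0.309,"ty":0.037,"tz":0.09,"turn":-40.2},
  {"tx":-0.309,"ty":0.037,"tz":0.09,"turn":-40.2},
  {"tx":-0.309,"ty":0.037,"tz":0.09,"turn":-40.2},
])

```text
time_s: 22.03
eef_pos: [0.5078, -0.0179, 0.1227]
eef_rot: [0.0, 0.543, 0.84, 0.0]
wrist_force: [-0.5, -0.2, 0.6]
opening: 1.0
```

```bash
python3 - <<'E'
from h import *
p,d=snap('top','top3')
for nm,px,z in [('tinC',(188,156),.145)]: print(nm,obj('top',p,d,px,z))
to((508.5,-19.2,6,-65.9))
E
```

```text
tinC {'cen': array([557. , 286.5]), 'circ': array([556.6, 287. ]), 'diam': 41.9, 'areaD': np.float64(41.2), 'rect': [array([556.9, 286.6]), array([40.6, 38.5]), np.float64(46.8)], 'z': np.float64(142.2)}
t 22.08 pos [507.8 -17.9 122.8] yaw 114.21 tilt 0.02 open 0.994 F [ 0.2 -0.6 -0.1]
(508.5, -19.2, 6, -65.9) -> tx -0.0015 ty 0.0001 tz 0.1168 turn 0.11
```

View pics/top3.png

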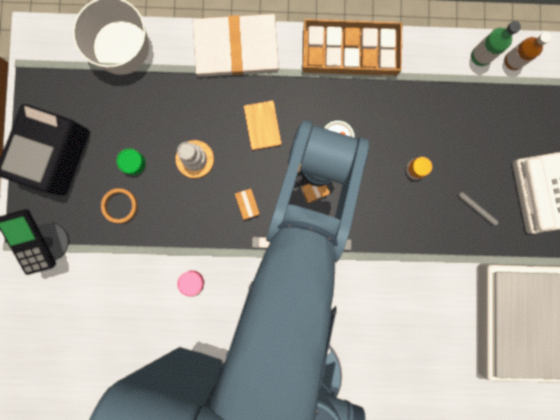

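The three-tin tower stands at (188,155), aligned to within 1 mm. The gripper is over the large packet at (315,188).

Request:
move_arm([
  {"tx":-0.001,"ty":0,"tz":0.03,"turn":0},
  {"tx":-0.001,"ty":0,"tz":0.06,"turn":0},
  {"tx":-0.001,"ty":0,"tz":0.09,"turn":0},
  {"tx":-0.001,"ty":0,"tz":0.11,"turn":0},
  {"tx":-0.001,"ty":0,"tz":0.117,"turn":0},
  {"tx":-0.001,"ty":0,"tz":0.117,"turn":0},
  {"tx":-0.001,"ty":0,"tz":0.117,"turn":0},
  {"tx":-0.001,"ty":0,"tz":0.117,"turn":0},
  {"tx":-0.001,"ty":0,"tz":0.117,"turn":0},
])

```text
time_s: 22.83
eef_pos: [0.5094, -0.0205, 0.0073]
eef_rot: [0.002, 0.544, 0.839, 0.0]
wrist_force: [0.4, 0.6, -0.1]
opening: 1.001
```

Request:
move_arm([
  {"tx":0,"ty":0,"tz":0,"turn":0},
  {"tx":0,"ty":0,"tz":0,"turn":0},
  {"tx":0,"ty":0,"tz":0,"turn":0},
  {"tx":0,"ty":0,"tz":0,"turn":0},
  {"tx":0,"ty":0,"tz":0,"turn":0},
  {"tx":0,"ty":0,"tz":0,"turn":0},
  {"tx":0,"ty":0,"tz":0,"turn":0},
  {"tx":0,"ty":0,"tz":0,"turn":0},
  {"tx":0,"ty":0,"tz":0,"turn":0},
  {"tx":0,"ty":0,"tz":0,"turn":0},
], gripper=0)

```text
time_s: 23.67
eef_pos: [0.5088, -0.0206, 0.0068]
eef_rot: [0.001, 0.544, 0.839, 0.0]
wrist_force: [-2.3, 0.6, 6.2]
opening: 0.691
```

```bash
python3 -c "
from h import *
to((655,112.9,106,-77.9))"
```

```text
t 23.67 pos [508.8 -20.6   6.8] yaw 114.11 tilt 0.11 open 0.691 F [-2.3  0.6  6.2]
(655, 112.9, 106, -77.9) -> tx 0.0620 ty 0.1881 tz -0.0990 turn 12.01
```

Request:
move_arm([
  {"tx":0,"ty":0,"tz":-0.03,"turn":0},
  {"tx":0,"ty":0,"tz":-0.06,"turn":0},
  {"tx":0,"ty":0,"tz":-0.09,"turn":0},
  {"tx":0.01,"ty":0.03,"tz":-0.1,"turn":2},
  {"tx":0.02,"ty":0.06,"tz":-0.1,"turn":4},
  {"tx":0.03,"ty":0.09,"tz":-0.1,"turn":6},
  {"tx":0.04,"ty":0.12,"tz":-0.1,"turn":8},
  {"tx":0.05,"ty":0.15,"tz":-0.1,"turn":10},
  {"tx":0.058,"ty":0.175,"tz":-0.1,"turn":12},
  {"tx":0.062,"ty":0.188,"tz":-0.1,"turn":12},
  {"tx":0.062,"ty":0.188,"tz":-0.1,"turn":12},
  {"tx":0.062,"ty":0.188,"tz":-0.1,"turn":12},
  {"tx":0.062,"ty":0.188,"tz":-0.1,"turn":12},
  {"tx":0.062,"ty":0.188,"tz":-0.1,"turn":12},
])

```text
time_s: 24.83
eef_pos: [0.6532, 0.1123, 0.1053]
eef_rot: [-0.0, 0.629, 0.778, -0.0]
wrist_force: [0.4, -0.0, -2.4]
opening: 0.693
```

```bash
python3 -c "
from h import *
to((655,112.6,24,-77.9))"
```

```text
t 24.83 pos [653.2 112.3 105.3] yaw 102.07 tilt 0.07 open 0.693 F [ 0.4 -0.  -2.4]
(655, 112.6, 24, -77.9) -> tx -0.0001 ty 0.0019 tz 0.0813 turn -0.03
```

Request:
move_arm([
  {"tx":0,"ty":0.001,"tz":0.02,"turn":0},
  {"tx":0,"ty":0.001,"tz":0.04,"turn":0},
  {"tx":0,"ty":0.001,"tz":0.055,"turn":0},
  {"tx":0,"ty":0.001,"tz":0.067,"turn":0},
  {"tx":0,"ty":0.001,"tz":0.075,"turn":0},
  {"tx":0,"ty":0.001,"tz":0.079,"turn":0},
  {"tx":0,"ty":0.001,"tz":0.079,"turn":0},
  {"tx":0,"ty":0.001,"tz":0.079,"turn":0},
  {"tx":0,"ty":0.001,"tz":0.079,"turn":0},
  {"tx":0,"ty":0.001,"tz":0.079,"turn":0},
])

```text
time_s: 25.67
eef_pos: [0.656, 0.1133, 0.0277]
eef_rot: [0.001, 0.629, 0.778, 0.001]
wrist_force: [1.0, -0.3, -1.6]
opening: 0.692
```

```bash
python3 -c "
from h import *
to((655,112.6,21.8,-77.9))"
```

```text
t 25.67 pos [656.  113.3  27.7] yaw 102.12 tilt 0.1 open 0.692 F [ 1.  -0.3 -1.6]
(655, 112.6, 21.8, -77.9) -> tx -0.0005 ty -0.0011 tz 0.0059 turn 0.02
```

Request:
move_arm([
  {"tx":-0.0005,"ty":-0.0005,"tz":0.002,"turn":0},
  {"tx":-0.0005,"ty":-0.0005,"tz":0.004,"turn":0},
  {"tx":-0.0005,"ty":-0.0005,"tz":0.005,"turn":0},
  {"tx":-0.0005,"ty":-0.0005,"tz":0.005,"turn":0},
  {"tx":-0.0005,"ty":-0.0005,"tz":0.005,"turn":0},
  {"tx":-0.0005,"ty":-0.0005,"tz":0.005,"turn":0},
])

```text
time_s: 26.17
eef_pos: [0.6548, 0.1127, 0.0219]
eef_rot: [0.0, 0.629, 0.778, 0.0]
wrist_force: [-1.8, -0.8, 2.3]
opening: 0.696
```

```bash
python3 -c "
from h import *
to((655,112.6,21.8,-77.9))"
```

```text
t 26.17 pos [654.8 112.7  21.9] yaw 102.11 tilt 0.01 open 0.696 F [-1.8 -0.8  2.3]
(655, 112.6, 21.8, -77.9) -> tx -0.0001 ty 0.0002 tz 0.0001 turn 0.01
```

Request:
move_arm([
  {"tx":0,"ty":0,"tz":0,"turn":0},
  {"tx":0,"ty":0,"tz":0,"turn":0},
  {"tx":0,"ty":0,"tz":0,"turn":0},
  {"tx":0,"ty":0,"tz":0,"turn":0},
  {"tx":0,"ty":0,"tz":0,"turn":0},
  {"tx":0,"ty":0,"tz":0,"turn":0},
  {"tx":0,"ty":0,"tz":-0.02,"turn":0},
  {"tx":0,"ty":0,"tz":-0.05,"turn":0},
  {"tx":0,"ty":0,"tz":-0.08,"turn":0},
  {"tx":0,"ty":0,"tz":-0.11,"turn":0},
  {"tx":0,"ty":0,"tz":-0.11,"turn":0},
  {"tx":0,"ty":0,"tz":-0.11,"turn":0},
  {"tx":0,"ty":0,"tz":-0.11,"turn":0},
], gripper=1)

```text
time_s: 27.25
eef_pos: [0.6545, 0.1127, 0.1313]
eef_rot: [-0.0, 0.629, 0.778, -0.0]
wrist_force: [0.5, -0.6, 0.6]
opening: 1.001
```

```bash
python3 -c "
from h import *
to((442.4,145.4,130,-69.8))"
```

```text
t 27.25 pos [654.5 112.7 131.3] yaw 102.11 tilt 0.02 open 1.001 F [ 0.5 -0.6  0.6]
(442.4, 145.4, 130, -69.8) -> tx 0.0764 ty -0.2005 tz 0.0013 turn -8.09
```

Request:
move_arm([
  {"tx":0.015,"ty":-0.035,"tz":0,"turn":-2},
  {"tx":0.03,"ty":-0.07,"tz":0,"turn":-4},
  {"tx":0.045,"ty":-0.11,"tz":0,"turn":-6},
  {"tx":0.06,"ty":-0.15,"tz":0,"turn":-8},
  {"tx":0.07,"ty":-0.18,"tz":0,"turn":-8.1},
  {"tx":0.076,"ty":-0.2,"tz":0,"turn":-8.1},
  {"tx":0.076,"ty":-0.2,"tz":0,"turn":-8.1},
  {"tx":0.076,"ty":-0.2,"tz":0,"turn":-8.1},
  {"tx":0.076,"ty":-0.2,"tz":0,"turn":-8.1},
  {"tx":0.076,"ty":-0.2,"tz":0,"turn":-8.1},
])

```text
time_s: 28.08
eef_pos: [0.4442, 0.1448, 0.1313]
eef_rot: [0.0, 0.572, 0.82, -0.0]
wrist_force: [-0.7, -0.4, -0.5]
opening: 0.999
```

```bash
python3 - <<'E'
from h import *
p,d=snap('top','top4')
for nm,px,z in [('cL',(262,122),.055),('cS',(247,204),.036)]: print(nm,obj('top',p,d,px,z))
to((442.4,145.4,6,-69.8))
E
```

```text
cL {'cen': array([653.7, 112.6]), 'circ': array([653.7, 112.3]), 'diam': 113.9, 'areaD': np.float64(85.7), 'rect': [array([653.6, 112.7]), array([100.6,  59.9]), np.float64(12.4)], 'z': np.float64(53.9)}
cS {'cen': array([414.8, 136.3]), 'circ': array([416.3, 136.3]), 'diam': 40.8, 'areaD': np.float64(26.1), 'rect': [array([415.4, 136. ]), array([13.6, 40.8]), np.float64(18.4)], 'z': np.float64(34.6)}
t 28.13 pos [444.2 144.8 131.3] yaw 110.18 tilt 0.01 open 1.0 F [ 0.3  0.7 -0.5]
(442.4, 145.4, 6, -69.8) -> tx 0.0012 ty -0.0014 tz 0.1253 turn -0.02
```

View pics/top4.png

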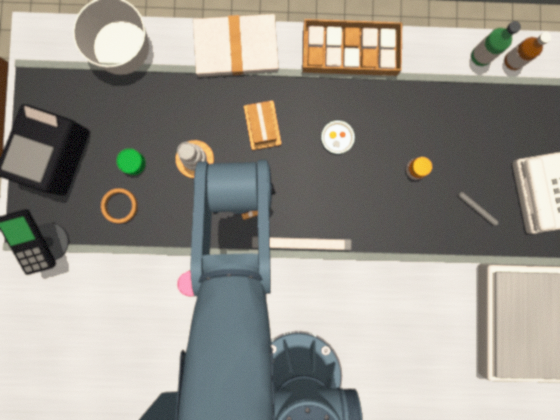

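The large packet lies on the board at (262,124), 1.4 mm off and 0.3° skew. The gripper is over the small packet. The wrist is about 160 mm from the tower, so I can go down.

Request:
move_arm([
  {"tx":0.0005,"ty":-0.0015,"tz":0.03,"turn":0},
  {"tx":0.0005,"ty":-0.0015,"tz":0.06,"turn":0},
  {"tx":0.0005,"ty":-0.0015,"tz":0.09,"turn":0},
  {"tx":0.0005,"ty":-0.0015,"tz":0.11,"turn":0},
  {"tx":0.0005,"ty":-0.0015,"tz":0.125,"turn":0},
  {"tx":0.0005,"ty":-0.0015,"tz":0.125,"turn":0},
  {"tx":0.0005,"ty":-0.0015,"tz":0.125,"turn":0},
  {"tx":0.0005,"ty":-0.0015,"tz":0.125,"turn":0},
  {"tx":0.0005,"ty":-0.0015,"tz":0.125,"turn":0},
])

```text
time_s: 28.88
eef_pos: [0.4431, 0.145, 0.0078]
eef_rot: [0.001, 0.572, 0.82, 0.001]
wrist_force: [0.5, 0.0, 0.0]
opening: 0.999
```

Request:
move_arm([
  {"tx":0,"ty":0,"tz":0,"turn":0},
  {"tx":0,"ty":0,"tz":0,"turn":0},
  {"tx":0,"ty":0,"tz":0,"turn":0},
  {"tx":0,"ty":0,"tz":0,"turn":0},
  {"tx":0,"ty":0,"tz":0,"turn":0},
  {"tx":0,"ty":0,"tz":0,"turn":0},
  {"tx":0,"ty":0,"tz":0,"turn":0},
  {"tx":0,"ty":0,"tz":0,"turn":0},
  {"tx":0,"ty":0,"tz":0,"turn":0},
  {"tx":0,"ty":0,"tz":0,"turn":0},
  {"tx":0,"ty":0,"tz":0,"turn":0},
], gripper=0)

```text
time_s: 29.8
eef_pos: [0.4423, 0.1451, 0.0074]
eef_rot: [0.001, 0.572, 0.82, 0.0]
wrist_force: [-1.3, -0.2, 6.7]
opening: 0.505
```

```bash
python3 -c "
from h import *
to((654.5,112.7,140,-77.7))"
```

```text
t 29.8 pos [442.3 145.1   7.4] yaw 110.22 tilt 0.07 open 0.505 F [-1.3 -0.2  6.7]
(654.5, 112.7, 140, -77.7) -> tx -0.1038 ty 0.1881 tz -0.1323 turn 7.92
```

Request:
move_arm([
  {"tx":0,"ty":0,"tz":-0.03,"turn":0},
  {"tx":0,"ty":0,"tz":-0.07,"turn":0},
  {"tx":0,"ty":0,"tz":-0.11,"turn":0},
  {"tx":-0.015,"ty":0.025,"tz":-0.125,"turn":2},
  {"tx":-0.03,"ty":0.055,"tz":-0.125,"turn":4},
  {"tx":-0.05,"ty":0.09,"tz":-0.125,"turn":6},
  {"tx":-0.065,"ty":0.12,"tz":-0.125,"turn":7.9},
  {"tx":-0.085,"ty":0.15,"tz":-0.125,"turn":7.9},
  {"tx":-0.097,"ty":0.175,"tz":-0.125,"turn":7.9},
  {"tx":-0.104,"ty":0.188,"tz":-0.125,"turn":7.9},
  {"tx":-0.104,"ty":0.188,"tz":-0.125,"turn":7.9},
  {"tx":-0.104,"ty":0.188,"tz":-0.125,"turn":7.9},
  {"tx":-0.104,"ty":0.188,"tz":-0.125,"turn":7.9},
  {"tx":-0.104,"ty":0.188,"tz":-0.125,"turn":7.9},
])

```text
time_s: 30.97
eef_pos: [0.6526, 0.1128, 0.1313]
eef_rot: [-0.001, 0.627, 0.779, -0.0]
wrist_force: [-0.6, 0.4, -2.3]
opening: 0.506
```

```bash
python3 -c "
from h import *
to((654.1,112.6,62.4,-77.7))"
```

```text
t 30.97 pos [652.6 112.8 131.3] yaw 102.34 tilt 0.08 open 0.506 F [-0.6  0.4 -2.3]
(654.1, 112.6, 62.4, -77.7) -> tx -0.0005 ty 0.0015 tz 0.0689 turn 0.04
```

Request:
move_arm([
  {"tx":0,"ty":0.001,"tz":0.02,"turn":0},
  {"tx":0,"ty":0.001,"tz":0.04,"turn":0},
  {"tx":0,"ty":0.001,"tz":0.053,"turn":0},
  {"tx":0,"ty":0.001,"tz":0.062,"turn":0},
  {"tx":0,"ty":0.001,"tz":0.065,"turn":0},
  {"tx":0,"ty":0.001,"tz":0.065,"turn":0},
  {"tx":0,"ty":0.001,"tz":0.065,"turn":0},
  {"tx":0,"ty":0.001,"tz":0.065,"turn":0},
  {"tx":0,"ty":0.001,"tz":0.065,"turn":0},
])

```text
time_s: 31.72
eef_pos: [0.6559, 0.1126, 0.0678]
eef_rot: [0.001, 0.627, 0.779, 0.001]
wrist_force: [-0.9, 0.4, -1.2]
opening: 0.501
```

```bash
python3 -c "
from h import *
to((654.1,112.6,62.4,-77.7))"
```

```text
t 31.72 pos [655.9 112.6  67.8] yaw 102.31 tilt 0.11 open 0.501 F [-0.9  0.4 -1.2]
(654.1, 112.6, 62.4, -77.7) -> tx 0.0004 ty -0.0017 tz 0.0054 turn 0.01
```

Request:
move_arm([
  {"tx":0,"ty":-0.001,"tz":0.002,"turn":0},
  {"tx":0,"ty":-0.001,"tz":0.004,"turn":0},
  {"tx":0,"ty":-0.001,"tz":0.005,"turn":0},
  {"tx":0,"ty":-0.001,"tz":0.005,"turn":0},
  {"tx":0,"ty":-0.001,"tz":0.005,"turn":0},
  {"tx":0,"ty":-0.001,"tz":0.005,"turn":0},
])

```text
time_s: 32.22
eef_pos: [0.6543, 0.1124, 0.0624]
eef_rot: [0.0, 0.627, 0.779, 0.0]
wrist_force: [-2.4, -0.2, 6.0]
opening: 0.505
```

```bash
python3 -c "
from h import *
to((654.1,112.6,62.4,-77.7))"
```

```text
t 32.22 pos [654.3 112.4  62.4] yaw 102.32 tilt 0.03 open 0.505 F [-2.4 -0.2  6. ]
(654.1, 112.6, 62.4, -77.7) -> tx 0.0003 ty -0.0001 tz 0.0000 turn 0.02
```

In contact at the right height. I release, lift, then back off toward the robot.

Request:
move_arm([
  {"tx":0,"ty":0,"tz":0,"turn":0},
  {"tx":0,"ty":0,"tz":0,"turn":0},
  {"tx":0,"ty":0,"tz":0,"turn":0},
  {"tx":0,"ty":0,"tz":0,"turn":0},
  {"tx":0,"ty":0,"tz":0,"turn":0},
  {"tx":0,"ty":0,"tz":0,"turn":0},
  {"tx":0,"ty":0,"tz":-0.02,"turn":0},
  {"tx":0,"ty":0,"tz":-0.05,"turn":0},
  {"tx":0,"ty":0,"tz":-0.08,"turn":0},
  {"tx":0,"ty":0,"tz":-0.12,"turn":0},
  {"tx":-0.03,"ty":-0.03,"tz":-0.14,"turn":0},
  {"tx":-0.06,"ty":-0.06,"tz":-0.14,"turn":0},
  {"tx":-0.09,"ty":-0.09,"tz":-0.14,"turn":0},
  {"tx":-0.12,"ty":-0.12,"tz":-0.14,"turn":0},
  {"tx":-0.15,"ty":-0.15,"tz":-0.14,"turn":0},
  {"tx":-0.18,"ty":-0.18,"tz":-0.14,"turn":0},
  {"tx":-0.2,"ty":-0.2,"tz":-0.14,"turn":0},
  {"tx":-0.2,"ty":-0.2,"tz":-0.14,"turn":0},
  {"tx":-0.2,"ty":-0.2,"tz":-0.14,"turn":0},
  {"tx":-0.2,"ty":-0.2,"tz":-0.14,"turn":0},
], gripper=1)

```text
time_s: 33.88
eef_pos: [0.5015, -0.1258, 0.2018]
eef_rot: [0.0, 0.628, 0.779, 0.0]
wrist_force: [0.8, 0.8, -1.0]
opening: 1.004
```

```bash
python3 - <<'E'
from h import *
p,d=snap('top','top5'); snap('side','side5')
X=cloud('top',d)
for nm,px,z in [('round',(194,159),.015),('tinA',(194,159),.06),('tinB',(190,156),.105),('tinC',(188,156),.145),('oblong',(262,125),.015),('cL',(262,122),.055),('cS',(262,120),.091),('jar',(420,168),.065),('dish',(338,137),.016)]: print(nm,obj('top',p,d,px,z))
E
```

```text
round {'cen': array([549.9, 278.9]), 'circ': array([556.8, 286.1]), 'diam': 103.2, 'areaD': np.float64(68.3), 'rect': [array([555.9, 284.5]), array([97.9, 96.9]), np.float64(46.8)], 'z': np.float64(13.7)}
tinA {'cen': array([548.4, 273.8]), 'circ': array([557.6, 286.4]), 'diam': 63.2, 'areaD': np.float64(30.0), 'rect': [array([552.2, 279.1]), array([44.8, 62. ]), np.float64(53.1)], 'z': np.float64(59.2)}
tinB {'cen': array([549.5, 278.6]), 'circ': array([556.7, 286.9]), 'diam': 53.3, 'areaD': np.float64(30.1), 'rect': [array([552.7, 282.4]), array([41.1, 50.6]), np.float64(45.2)], 'z': np.float64(103.3)}
tinC {'cen': array([556.9, 286.6]), 'circ': array([556.5, 286.1]), 'diam': 42.8, 'areaD': np.float64(41.1), 'rect': [array([556.4, 286. ]), array([42.2, 38.5]), np.float64(46.8)], 'z': np.float64(142.6)}
oblong {'cen': array([640.8, 108. ]), 'circ': array([654.9, 111.1]), 'diam': 140.2, 'areaD': np.float64(59.5), 'rect': [array([654. , 111.5]), array([121.9,  79.5]), np.float64(12.1)], 'z': np.float64(13.7)}
cL {'cen': array([644.6, 111.8]), 'circ': array([653.7, 112.3]), 'diam': 113.9, 'areaD': np.float64(55.5), 'rect': [array([653.4, 112.5]), array([101. ,  59.8]), np.float64(12.4)], 'z': np.float64(54.1)}
cS {'cen': array([653. , 112.3]), 'circ': array([652.9, 112.4]), 'diam': 80.4, 'areaD': np.float64(61.8), 'rect': [array([653.1, 112.2]), array([71.4, 43.9]), np.float64(12.4)], 'z': np.float64(89.8)}
jar None
dish {'cen': array([632.9, -92.2]), 'circ': array([629.7, -89.7]), 'diam': 86.5, 'areaD': np.float64(46.4), 'rect': [array([629.4, -89.8]), array([83.6, 82.8]), np.float64(1.4)], 'z': np.float64(13.0)}
```

View pics/top5.png

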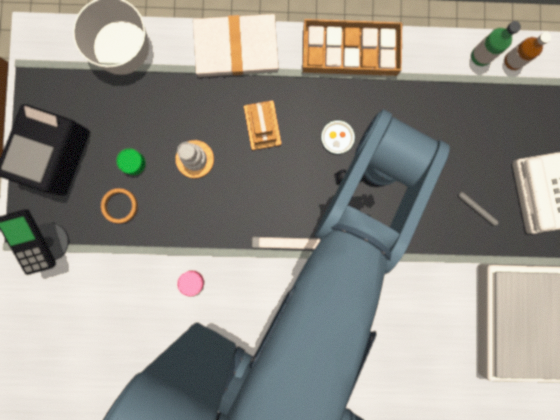

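View pics/side5.png

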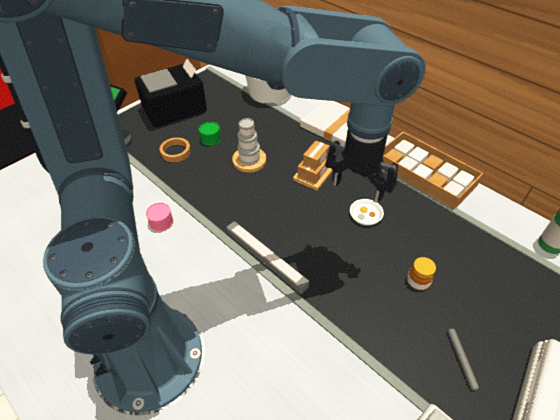

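The tower stands straight at (247,145) in the side view, with the two packets stacked at (314,163). The jar at (422,273) and the dish at (366,212) are where they began. The arm is clear and everything is within about 1.5 mm, so I hand in.

```bash
python3 -c "
from h import *
print(workorder.hand_in())"
```

```text
the job is handed in; nothing more can be done
None
```

I built the display and handed it in after about 34 s of robot time. The three tins are on the round wooden stand, widest at the bottom, and the two packets are on the oblong stand. Handing in gives no verdict, so these results are my own checks.

- **Centring and heights:** each thing measured within about 1.5 mm of the centre of what is under it. Heights matched seated objects, reading 1–3 mm low as they did for everything in view.
- **Packets:** both are about 0.3° off the stand's long side.
- **Dish and jar:** the dish measured in the same place. The arm hid the jar in the last top view; in the side view it stands upright at the same pixel as at the start.
- **Forces:** the highest wrist force I read was about 8 N.
- **What failed:** the first move call was refused because its rows left out "turn", so nothing moved. In the last look, the raw centroids of the partly hidden lower pieces were off, so I used their outlines and the earlier clear measurements instead.

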